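# Hold the hidden pivot-bolt head while the tub stands level

### The arm

A 7-joint arm with a two-finger parallel gripper is mounted at the origin on the work surface. World frame = base frame: x ahead of the robot, y to its left, z up, the work surface at z = 0. Lengths are in m, angles in rad, forces in N, time in s.
With the tool pointing down it reaches from about 0.425 to 1.025 m from the base axis. Payload 9.4 kg.
Tool frame: the origin (TCP) lies midway between the tips of the shut fingers; the grasp point (between the pads) lies env.grip_point_offset behind it (env.grip_point_offset is the distance from the TCP to the grasp point, in m); x points along the fingers, y is the direction in which the jaws open and shut, and the axes are right-handed (so a half turn about x gives the same grasp; the last joint's range is limited). The gripper opens to 93 mm and grips with 3 to 60 N. Pads are 15 mm wide; open, the fingers measure 128 mm over their backs; the gripper's body (75 mm by 188 mm) begins 65 mm behind the grasp point.
Start: joints at [-1.345, 0.599, -0.003, 1.599, 0.002, 0.943, -0.08], TCP at [0.216, 0.692, 0.219] pointing down, gripper open.
Joint ranges: [-2.57, 2.57], [-0.35, 1.97], [-1.29, 1.29], [0.11, 2.56], [-1.05, 4.19], [0.11, 1.86], [-2.63, 2.63]. Speed limits (rad/s): [2.22, 2.22, 3.01, 3.01, 3.14, 3.14, 3.14].

### API

Orientations are given as a unit quaternion [w, x, y, z].
In Python, from bench import env gives the robot as it stands. The module is installed in compiled form; this text tells all that it offers.
- The arm moves only by the tool apply_moves, never from a script. Its argument "moves" is a list that holds one entry, the list of rows, each a list of 5 numbers: the opening, from 0 (shut) to 1 (fully open), then the shift along the tool's x, y, z in m, then the turn about the tool's x in rad. A call has 1 to 20 rows; each row shifts and turns the pose as measured when the row begins, along the tool's axes as they then stand; what a row does not reach is not made up. A row lasts 1/12 s, in which the tool goes at most 41.7 mm and 7.16 degrees, less where a joint would pass 70% of its speed; a pose out of reach is approached as far as the arm can. A call is refused whole if a number of a shift passes 0.0417 or a number of a turn 0.125, either way. A call with a gripper value outside its range is refused whole. The fingers move at their own pace and stop on an object; "grip_force" is the grip in N (left out, the last holds). Time passes only in rows, so rows that do not move let the fingers close. It gives the time, the measured TCP pose, the force and the opening at its end, in the units of the state.
- env.observe(): the state, without advancing time (a new reading comes with each control period).
- env.capture(name): name is "scene" or "top" or "wrist"; returns the picture (384x512x3 uint8, red, green, blue); there is no depth.
- env.get_calibration(name): a dict with "K" (3x3 intrinsics, pixels), "extrinsics" (4x4, takes a point from camera to world coordinates); the wrist camera has in their place "mount" (4x4, takes a point from camera to tool coordinates, whose origin is the TCP and whose axes are the tool frame's). Camera axes: x right, y up, looking along -z (the intrinsics and any distortion apply to the point x, -y, -z); pixel columns grow to the right and rows downward; lengths in m; the calibration is good to about 2 mm. A picture is of the moment at which its call begins: read the wrist's pose just before it. get_calibration takes no time and is no camera call.
- env.close_job(): hands the job in, once; it reports no verdict.
The state is a dict: "time_s": time; "joint_pos": joint angles; "dq": joint speeds; "joint_efforts": joint torques, N m; "tcp_pos": TCP position; "tool_rot": TCP orientation; "force": force on the tool from outside, world axes, zero at the start; "ft_torque": the same for the moment, N m; "finger_gap": finger opening in m.
Only numpy, scipy, OpenCV 4.12 (cv2) and the standard library are available. Lean on these libraries where they do the work, as an engineer would, in place of code of your own. Each camera call takes 0.05 s, during which the arm holds its last target.

### The job

The tip-out tub on the bench bracket has a loose pivot bolt, so the tub sags backwards. Reach down into the narrow gap of the bracket, grip the hidden hexagon bolt head and, working by the bolt head alone without touching the tub, tip the tub forward to 30 degrees, pause there a second, then bring it back level so that a colleague can tighten the nut inside the tub. Finish still gripping the head firmly with the tub level, do not let go at the end, and leave the loose things on the bench undisturbed.

Things in the scene. Friction and masses are not known exactly. Their poses are not given: they have to be found in the camera images.
- bolt_head: steel hex bolt head hidden between the bracket's ears: 24 mm across flats, 14 mm thick along the bolt; turns with the tub, only about the bolt. Origin at its centre, 150 mm above the bench. x: along the level bolt to the tub; flats are square to its y axis (and 60 deg either side of it), so grip across y with the fingers along -z, tilted as the tub is. With the tub level z is up, two flats upright
- bracket: dark steel bracket fixed to the bench, yaw within 0.4 rad: two upright ears 48 mm wide (y), 6 mm thick, round tops (24 mm radius about the bolt axis, top 174 mm up). Gap between them 46 mm along x, open above and to both sides, free below down to 18 mm; head in its middle. Foot 130 x 120 x 6 mm. Origin on the bench below the head's centre; x along the bolt, away from the robot, z up
- tub: open grey metal tub, 0.3 kg, on the bolt beyond the far ear, turning with it. Origin and axes as the bolt head's; spans x 38 to 148, y -47 to 103, z -52 to 13 mm; sloping pouring lip at the -y end reaches y -78, z 28. Its nut sits on its inner wall. Its heavy +y end (heel) turns the bolt with 0.03 to 0.15 N m: let go, it falls back to its stop
- pivot (a joint): angle of bolt, head and tub together about the bolt's x axis (rad): 0 = tub level, positive = tipped forward (heel at +y up, pouring lip at -y down), 30 degrees forward = +0.52; unheld it sags to its stop at -0.35; upper stop +0.9
- spanner: loose open-ended steel spanner, 190 mm long, lying flat beside the bracket; bystander
- screwdriver: loose screwdriver, 200 mm long, lying on the bench beside the bracket; bystander
- spare_nut: loose spare hexagon nut, 24 mm across flats, 13 mm thick, lying on the bench near the bracket; bystander, not the nut of the job
- tape: loose tape measure, about 70 x 70 x 32 mm, lying flat near the bracket; bystander
- spray_can: loose spray can, 60 mm across, 170 mm tall, standing upright, origin under its foot; bystander
- drill: loose cordless drill standing on its battery foot, 205 mm tall, origin under its foot; bystander

How it is judged:
On the way, in this order (a step that is already met when the one before it is completed fails the run):
1. the fingers grip the bolt head while the tub is tipped forward 30 degrees (within 5 degrees) (contact force between the fingers and bolt_head above 5 N and value of joint pivot between 0.436 and 0.611 rad), for 0.5 s.
2. the tub is back level (within 5 degrees), still held by the bolt head (value of joint pivot between -0.087 and 0.087 rad and contact force between the fingers and bolt_head above 5 N), for 0.3 s.
At the end, for the whole second after the job is handed in: the tub is level within 5 degrees (0.087 rad) and still, the fingers press on the bolt head with more than 5 N, and nothing touches the tub; the robot is still holding the head (all of step 2 and velocity of joint pivot between -0.05 and 0.05 rad/s and contact force between tub and anything else below 0.5 N); the arm keeps its last pose, push and grip.
It fails at once if the robot touches the tub (over 1 N) (contact force between any of the fingers, the arm and tub above 1 N).
It fails at once if a loose thing on the bench is shifted by more than 20 mm (distance of any of spanner, screwdriver, spare_nut, tape, spray_can, drill from where it was at the start of the episode above 0.02 m).
It also fails if it takes over 42 s, if anything falls off the work surface, if the arm or the gripper's body presses on something with over 40 N, if the wrist force passes 120 N, or if a joint passes its speed limit or range.

## Working session

There is one attempt and no reset: what is moved stays moved. The work goes in short steps, Python scripts to look and compute and a tool call to move; the robot and the scene stay as the last step left them, time stands still between calls to the robot, and variables do not carry over. Pictures are saved under pics/ and viewed, and the job is handed in when it is done.

Besides the shell and the picture viewer there is one more tool, called after "Request:" as name([rows], argument=value, ...), one row to a line, values as JSON. apply_moves: Moves the arm, as the interface text tells. Its arguments: {"type":"object","properties":{"moves":{"type":"array"},"grip_force":{"type":"number"}},"required":["moves"]}

```bash
mkdir -p pics; ls; python3 - <<'E'
from bench import env
import cv2
o=env.observe()
for k,v in o.items(): print(k,v)
print(env.grip_point_offset)
for n in ("scene","top","wrist"):
    c=env.get_calibration(n); print(n,{k:(v.round(4).tolist() if hasattr(v,'round') else v) for k,v in c.items()})
    cv2.imwrite(f"pics/{n}0.png",env.capture(n)[:,:,::-1])
E
```

```text
pics
time_s 0.0
joint_pos [-1.34468429  0.60013216 -0.00254913  1.60011607  0.00182899  0.94288303
 -0.07980198]
dq [ 1.28767184e-04 -3.43080912e-04  1.07852657e-03  1.22396164e-03
 -9.16126962e-05  1.52334277e-03 -1.43589374e-03]
joint_efforts [-5.98873285e-04 -7.65047979e+01  1.49667788e+00 -2.52366525e+01
 -5.24798571e-02  1.67817122e-02  1.46787274e-04]
tcp_pos [0.21607717 0.69155124 0.21775973]
tool_rot [ 0.6989963   0.10608144  0.69904659 -0.10716698]
force [ 0.06594846 -0.44314298  0.20984067]
ft_torque [-0.00287964 -0.01768046 -0.03538581]
finger_gap 0.09287460234882414
0.0188
scene {'K': [[355.5828, 0.0, 250.2238], [0.0, 355.5828, 183.8938], [0.0, 0.0, 1.0]], 'extrinsics': [[-0.5127, -0.6114, 0.6027, 1.1717], [0.8583, -0.3498, 0.3753, 0.3919], [-0.0186, 0.7098, 0.7042, 0.829], [0.0, 0.0, 0.0, 1.0]]}
top {'K': [[390.1405, 0.0, 255.7493], [0.0, 390.1405, 191.6823], [0.0, 0.0, 1.0]], 'extrinsics': [[0.074, 0.9769, -0.2006, 0.2628], [-0.9973, 0.0732, -0.0114, -0.0212], [0.0036, 0.2009, 0.9796, 1.3983], [0.0, 0.0, 0.0, 1.0]]}
wrist {'K': [[283.7991, 0.0, 258.5147], [0.0, 283.7991, 189.5374], [0.0, 0.0, 1.0]], 'mount': [[-0.0009, 0.2486, -0.9686, -0.1669], [1.0, 0.0002, -0.0008, 0.0007], [-0.0, -0.9686, -0.2486, -0.0671], [0.0, 0.0, 0.0, 1.0]]}
```

View pics/scene0.png

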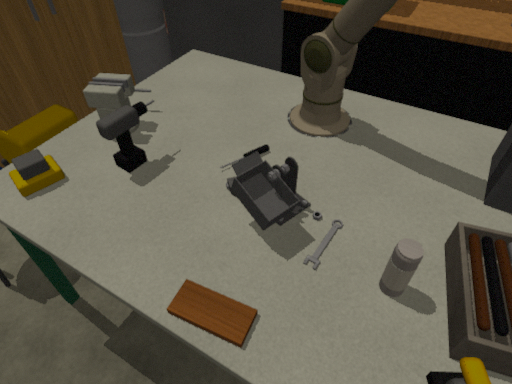

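View pics/top0.png

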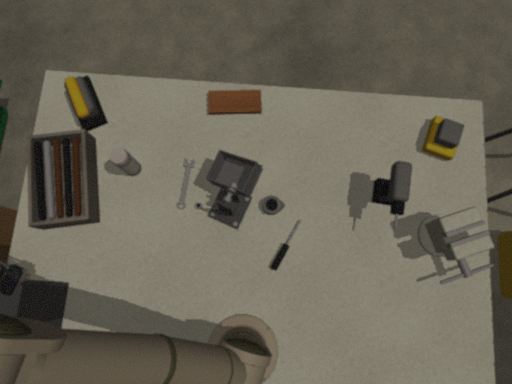

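View pics/wrist0.png

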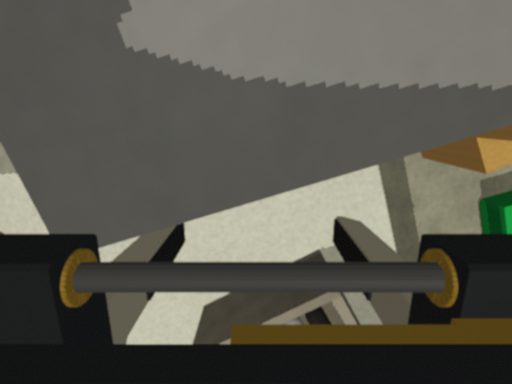

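The top view shows the tub near (235,172), with the bracket and foot at about (230,203). The nut is at (272,205), the screwdriver at (285,245), the spanner at (186,183), the can at (124,160) and the drill at (390,190). I'll zoom in.

```bash
python3 - <<'E'
import cv2
t=cv2.imread("pics/top0.png")[140:240,165:305]
t=cv2.convertScaleAbs(t,alpha=1.8,beta=10)
cv2.imwrite("pics/topz.png",cv2.resize(t,None,fx=5.5,fy=5.5,interpolation=cv2.INTER_CUBIC))
t=cv2.imread("pics/scene0.png")[135:240,210:350]
t=cv2.convertScaleAbs(t,alpha=1.8,beta=10)
cv2.imwrite("pics/scenez.png",cv2.resize(t,None,fx=5.5,fy=5.5,interpolation=cv2.INTER_CUBIC))
E
```

```text
(no output)
```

View pics/topz.png

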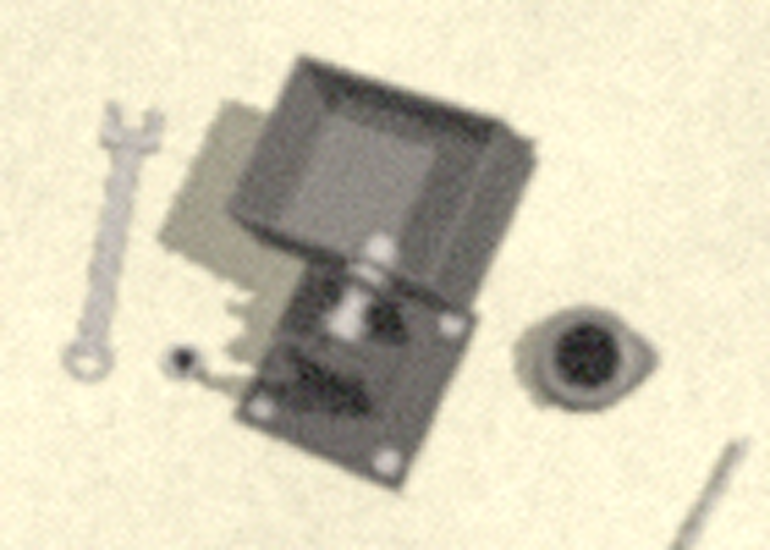

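View pics/scenez.png

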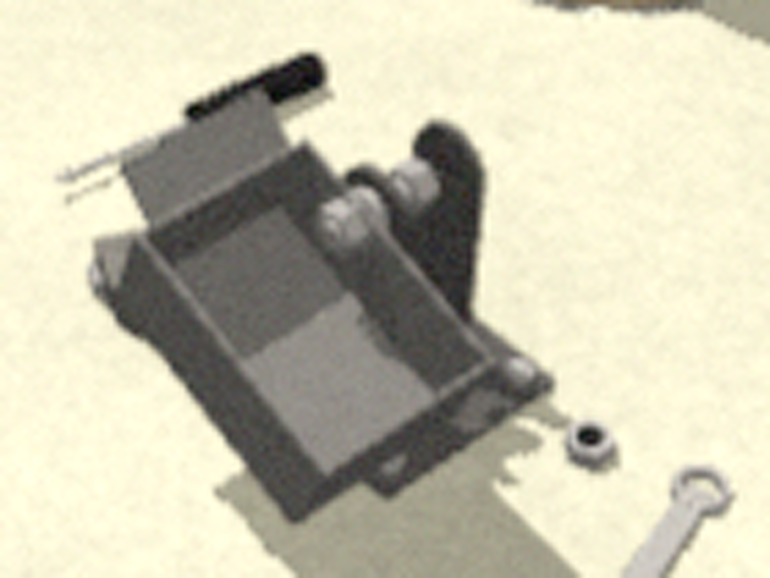

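```bash
cat > h.py <<'E'
import numpy as np
from bench import env
def ray(name,uv,T=None):
    c=env.get_calibration(name);K=c["K"];E=c["extrinsics"] if T is None else T
    u=np.linalg.inv(K)@[uv[0],uv[1],1]; d=E[:3,:3]@np.array([u[0],-u[1],-u[2]]); return E[:3,3],d/np.linalg.norm(d)
def plane(name,uv,z,T=None):
    o,d=ray(name,uv,T); return o+d*(z-o[2])/d[2]
def proj(name,p,T=None):
    c=env.get_calibration(name);E=c["extrinsics"] if T is None else T
    q=np.linalg.inv(E)@[*p,1]; v=c["K"]@[q[0],-q[1],-q[2]]; return v[:2]/v[2]
def rot(q):
    w,x,y,z=q
    from scipy.spatial.transform import Rotation as R
    return R.from_quat([x,y,z,w]).as_matrix()
def tcpT(o):
    T=np.eye(4);T[:3,:3]=rot(o["tool_rot"]);T[:3,3]=o["tcp_pos"];return T
E
python3 - <<'E'
from h import *
z=lambda x,y:(165+x/5.5-.41,140+y/5.5-.41)
L,B,R=[plane("top",z(*p),.006) for p in((235,413),(402,492),(478,313))]
print(L,B,R,np.linalg.norm(L-B),np.linalg.norm(R-B))
print("mid LR",(L+R)/2, "yaw LB",np.arctan2(*(L-B)[[1,0]])-np.pi/2,"yaw BR",np.arctan2(*(R-B)[[1,0]]))
for p in((262,406),(388,461),(452,322)): print("bolt",plane("top",z(*p),.009))
h=plane("top",z(345,320),.158);print("head",h, plane("scene",(210+412/5.5-.4,135+190/5.5-.4),.15))
for n,p in dict(nut=(183,360),spR=(88,360),spJ=(130,130),tape=(585,355),sdt=(740,445)).items(): print(n,plane("top",z(*p),.013))
print("sd",plane("top",(280,262),.015),plane("top",(299,222),.015))
print("can top",plane("top",(119,157),.17),"drilltop",plane("top",(400,190),.2))
E
```

```text
[0.45071077 0.16248065 0.006     ] [0.40727444 0.04924828 0.006     ] [0.52899596 0.00904423 0.006     ] 0.12127771858504453 0.1281892813976659
mid LR [0.48985336 0.08576244 0.006     ] yaw LB -0.36629200150677454 yaw BR -0.31901386395760944
bolt [0.45621007 0.14496088 0.009     ]
bolt [0.42638943 0.0598491  0.009     ]
bolt [0.52112532 0.0255955  0.009     ]
head [0.48991891 0.08340398 0.158     ] [0.49169526 0.08369471 0.15      ]
nut [0.48203749 0.19891638 0.013     ]
spR [0.47740541 0.26083842 0.013     ]
spJ [0.634508   0.25040188 0.013     ]
tape [ 0.50496673 -0.06311058  0.013     ]
sdt [ 0.45332659 -0.16743325  0.013     ]
sd [ 0.30253779 -0.10810908  0.015     ] [ 0.44764222 -0.16701868  0.015     ]
can top [0.59640402 0.44745122 0.17      ] drilltop [ 0.54748922 -0.45891409  0.2       ]
```

```bash
python3 - <<'E'
from h import *
o=env.observe();T=tcpT(o);print(T.round(3))
yaw=-.342
by=np.array([-np.sin(yaw),np.cos(yaw),0])
for s in(1,-1):
    y=T[:3,:3].T@(by*s); print(s,"turn about tool x",np.arctan2(y[2],y[1]))
d=np.array([.4895,.0852,.30])-T[:3,3]; print("shift tool axes now",T[:3,:3].T@d)
E
```

```text
[[-0.     0.298  0.955  0.216]
 [-0.001  0.955 -0.298  0.692]
 [-1.    -0.001  0.     0.218]
 [ 0.     0.     0.     1.   ]]
1 turn about tool x 0.03922358778181652
-1 turn about tool x -3.1023690658079768
shift tool axes now [-0.08139985 -0.49746916  0.44179379]
```

Request:
apply_moves([
  [[1, -0.03, 0, 0, 0.04], [1, -0.03, -0.02, 0.015, 0], [1, -0.02, -0.027, 0.024, 0], [1, 0, -0.0277, 0.0247, 0], [1, 0, -0.0277, 0.0247, 0], [1, 0, -0.0277, 0.0247, 0], [1, 0, -0.0277, 0.0247, 0], [1, 0, -0.0277, 0.0247, 0], [1, 0, -0.0277, 0.0247, 0], [1, 0, -0.0277, 0.0247, 0], [1, 0, -0.0277, 0.0247, 0], [1, 0, -0.0277, 0.0247, 0], [1, 0, -0.0277, 0.0247, 0], [1, 0, -0.0277, 0.0247, 0], [1, 0, -0.0277, 0.0247, 0], [1, 0, -0.0277, 0.0247, 0], [1, 0, -0.0277, 0.0247, 0], [1, 0, -0.0277, 0.0247, 0], [1, 0, -0.02, 0.015, 0], [1, 0, 0, 0, 0]],
])

```text
time_s: 1.82
tcp_pos: [0.4587, 0.0666, 0.2989]
tool_rot: [0.697, 0.118, 0.697, -0.121]
force: [0.5, -0.6, 0.3]
finger_gap: 0.0931
```

```bash
cat > st.py <<'E'
import sys
from h import *
C=np.array([.4895,.0852,.15]);yaw=-.342
if __name__=="__main__":
    o=env.observe();T=tcpT(o);R=T[:3,:3]
    print("t",o["time_s"],"tcp",o["tcp_pos"].round(4),"f",o["force"].round(1),"tq",o["ft_torque"].round(2),"gap",round(o["finger_gap"],4))
    Rb=np.array([[np.cos(yaw),-np.sin(yaw),0],[np.sin(yaw),np.cos(yaw),0],[0,0,1]])
    print("head centre in tool axes (from TCP)",(R.T@(C-T[:3,3])).round(4))
    X=Rb.T@R; print("tilt of fingers about bracket x",np.arctan2(X[1,0],-X[2,0]).round(4)," about y",np.arctan2(X[0,0],-X[2,0]).round(4),"yaw err",np.arctan2(-X[0,1],X[1,1]).round(4))
    print("q",o["joint_pos"].round(2))
E
python3 st.py; python3 - <<'E'
from h import *
import cv2
o=env.observe(); cv2.imwrite("pics/w1.png",cv2.convertScaleAbs(env.capture("wrist")[:,:,::-1],alpha=1.6,beta=10))
T=tcpT(o)@env.get_calibration("wrist")["mount"]
from st import C
print(proj("wrist",C,T))
cv2.imwrite("pics/s1.png",env.capture("scene")[:,:,::-1])
E
```

```text
t 1.8167 tcp [0.4587 0.0666 0.2989] f [ 0.5 -0.6  0.3] tq [-0.01  0.02 -0.03] gap 0.0931
head centre in tool axes (from TCP) [0.1487 0.0284 0.0228]
tilt of fingers about bracket x -0.0044  about y 0.0001 yaw err 0.0025
q [-0.47  0.18  0.24  2.09 -0.05  0.88  1.03]
[282.1652941 197.0760536]
```

View pics/w1.png

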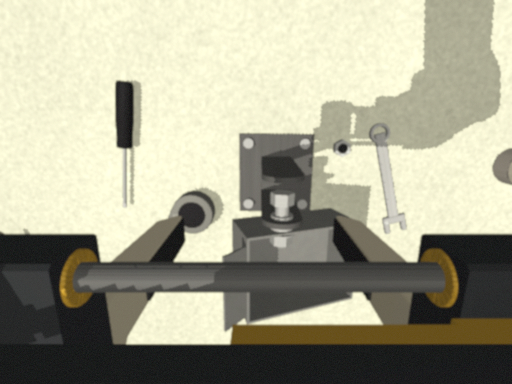

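The wrist view shows the bracket square with the tool and the head at about (282,197). I predicted (282.2,197.1), so the estimate agrees. I'll zoom in to refine the centre.

```bash
python3 - <<'E'
import cv2
t=cv2.imread("pics/w1.png")[125:255,215:335]
cv2.imwrite("pics/w1z.png",cv2.resize(t,None,fx=4.6,fy=4.6,interpolation=cv2.INTER_CUBIC))
E
```

```text
(no output)
```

View pics/w1z.png

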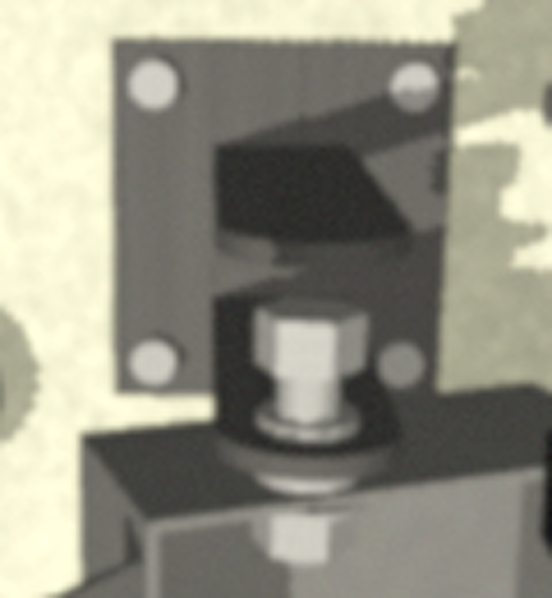

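```bash
python3 - <<'E'
from h import *
from st import C,yaw
o=env.observe();T=tcpT(o)@env.get_calibration("wrist")["mount"]
Rb=np.array([[np.cos(yaw),-np.sin(yaw)],[np.sin(yaw),np.cos(yaw)]])
z=lambda x,y:(215+x/4.6-.4,125+y/4.6-.4)
for n,p,h in(("flat",(311,350),.162),("headL",(253,342),.15),("headR",(370,342),.15),("earL",(216,240),.165),("earR",(411,240),.165),("farearL",(216,440),.16),("b1",(153,84),.009),("b2",(414,87),.009),("b3",(153,362),.009),("b4",(402,364),.009)):
    q=plane("wrist",z(*p),h,T); print(n,(Rb.T@(q[:2]-C[:2])).round(4))
E
```

```text
flat [-0.0018  0.0027]
headL [-0.0002 -0.0109]
headR [-0.0004  0.0185]
earL [-0.0295 -0.0206]
earR [-0.0298  0.0252]
farearL [ 0.0223 -0.0201]
b1 [-0.052  -0.0414]
b2 [-0.0516  0.0491]
b3 [ 0.0486 -0.0417]
b4 [0.0488 0.0493]
```

```bash
sed -i 's/C=np.array.*;yaw/C=np.array([.4894,.0879,.15]);yaw/' st.py; python3 st.py
```

```text
t 1.9167 tcp [0.4577 0.0706 0.2987] f [-0.2  0.3 -0.4] tq [ 0.05  0.02 -0.02] gap 0.0932
head centre in tool axes (from TCP) [0.1485 0.0273 0.0243]
tilt of fingers about bracket x -0.0034  about y -0.0012 yaw err 0.0058
q [-0.48  0.18  0.24  2.09 -0.05  0.88  1.03]
```

The arm was still settling when I took that picture, so my correction used the wrong pose. With the pose read at capture, the offsets come to about 0, so the original centre stands.

```bash
sed -i 's/C=np.array.*;yaw/C=np.array([.490,.0852,.15]);yaw/' st.py; python3 st.py
```

```text
t 1.9167 tcp [0.4577 0.0706 0.2987] f [-0.2  0.3 -0.4] tq [ 0.05  0.02 -0.02] gap 0.0932
head centre in tool axes (from TCP) [0.1485 0.025  0.0258]
tilt of fingers about bracket x -0.0034  about y -0.0012 yaw err 0.0058
q [-0.48  0.18  0.24  2.09 -0.05  0.88  1.03]
```

Request:
apply_moves([
  [[1, 0, 0.0247, 0.0238, -0.005], [1, 0, 0, 0, 0], [1, 0, 0, 0, 0]],
], grip_force=20)

```text
time_s: 2.17
tcp_pos: [0.4875, 0.09, 0.2982]
tool_rot: [0.696, 0.115, 0.699, -0.116]
force: [-1.0, 0.0, -0.5]
finger_gap: 0.0928
```

```bash
python3 st.py; python3 - <<'E'
from h import *
import cv2
o=env.observe(); cv2.imwrite("pics/w2.png",cv2.convertScaleAbs(env.capture("wrist")[:,:,::-1],alpha=1.6,beta=10))
T=tcpT(o)@env.get_calibration("wrist")["mount"]
np.save("T2.npy",T)
from st import C
print(proj("wrist",C,T))
t=cv2.imread("pics/w2.png")[125:345,165:345]
cv2.imwrite("pics/w2z.png",cv2.resize(t,None,fx=2.7,fy=2.7,interpolation=cv2.INTER_CUBIC))
E
python3 st.py
```

```text
t 2.1667 tcp [0.4875 0.09   0.2982] f [-1.   0.  -0.5] tq [ 0.01 -0.02 -0.02] gap 0.0928
head centre in tool axes (from TCP) [ 0.1482 -0.0033  0.0044]
tilt of fingers about bracket x -0.0028  about y -0.0032 yaw err 0.0143
q [-0.48  0.23  0.23  2.02 -0.07  0.9   1.03]
[254.67564151 181.60629076]
t 2.2167 tcp [0.488  0.0908 0.2983] f [1.4 1.1 0.1] tq [ 0.1  -0.11  0.03] gap 0.0935
head centre in tool axes (from TCP) [ 0.1483 -0.0044  0.004 ]
tilt of fingers about bracket x -0.0018  about y -0.0024 yaw err 0.0154
q [-0.48  0.23  0.23  2.02 -0.07  0.9   1.03]
```

View pics/w2z.png

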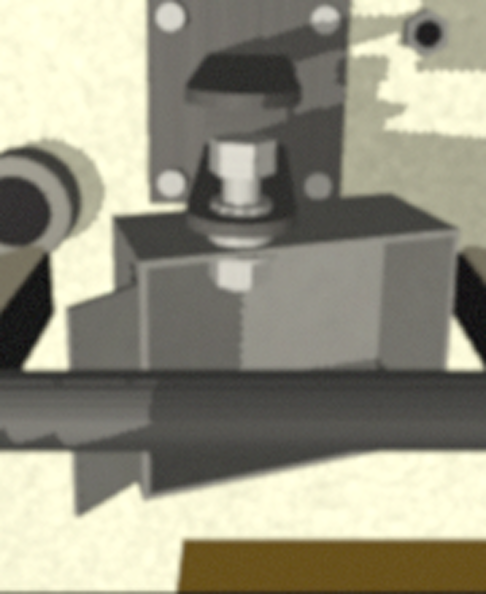

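Request:
apply_moves([
  [[1, 0.02, -0.0044, 0.003, 0.015], [1, 0.03, 0, 0, 0], [1, 0.03, 0, 0, 0], [1, 0, 0, 0, 0], [1, 0, 0, 0, 0]],
])

```text
time_s: 2.63
tcp_pos: [0.4882, 0.0915, 0.2176]
tool_rot: [0.697, 0.118, 0.697, -0.117]
force: [0.2, 0.1, 0.8]
finger_gap: 0.0929
```

```bash
python3 st.py
```

```text
t 2.6333 tcp [0.4882 0.0915 0.2176] f [0.2 0.1 0.8] tq [-0.01 -0.03 -0.03] gap 0.0929
head centre in tool axes (from TCP) [ 0.0676 -0.0055  0.0038]
tilt of fingers about bracket x 0.0021  about y -0.0004 yaw err 0.0087
q [-0.46  0.33  0.21  2.12 -0.11  0.69  1.06]
```

Request:
apply_moves([
  [[1, 0, -0.006, 0.0025, 0.009], [1, 0, 0, 0, 0]],
])

```text
time_s: 2.8
tcp_pos: [0.4885, 0.0856, 0.2193]
tool_rot: [0.697, 0.121, 0.697, -0.119]
force: [-0.0, 0.6, -0.5]
finger_gap: 0.0927
```

```bash
python3 st.py
```

```text
t 2.8 tcp [0.4885 0.0856 0.2193] f [-0.   0.6 -0.5] tq [0.02 0.01 0.01] gap 0.0927
head centre in tool axes (from TCP) [ 0.0693 -0.0001  0.0015]
tilt of fingers about bracket x 0.0026  about y -0.0003 yaw err 0.001
q [-0.45  0.33  0.22  2.12 -0.11  0.7   1.07]
```

Now down to the head; the grasp point should sit about 2 mm above its centre.

Request:
apply_moves([
  [[1, 0.025, 0, 0, 0], [1, 0.025, 0, 0, 0], [1, 0, 0, 0, 0], [1, 0, 0, 0, 0]],
])

```text
time_s: 3.13
tcp_pos: [0.4927, 0.0864, 0.1749]
tool_rot: [0.7, 0.123, 0.693, -0.117]
force: [0.3, -0.1, 0.2]
finger_gap: 0.0929
```

```bash
python3 st.py
```

```text
t 3.1333 tcp [0.4927 0.0864 0.1749] f [ 0.3 -0.1  0.2] tq [ 0.02  0.03 -0.01] gap 0.0929
head centre in tool axes (from TCP) [ 0.0248 -0.0023 -0.0023]
tilt of fingers about bracket x 0.01  about y 0.0087 yaw err -0.0
q [-0.43  0.4   0.19  2.17 -0.14  0.57  1.1 ]
```

Request:
apply_moves([
  [[1, 0.008, -0.002, -0.0035, 0], [1, 0, 0, 0, 0], [1, 0, 0, 0, 0]],
])

```text
time_s: 3.38
tcp_pos: [0.4901, 0.0859, 0.1699]
tool_rot: [0.702, 0.124, 0.692, -0.117]
force: [0.1, 0.7, 0.9]
finger_gap: 0.0929
```

```bash
python3 st.py
```

```text
t 3.3833 tcp [0.4901 0.0859 0.1699] f [0.1 0.7 0.9] tq [-0.05  0.04  0.05] gap 0.0929
head centre in tool axes (from TCP) [ 0.0199 -0.001  -0.0001]
tilt of fingers about bracket x 0.013  about y 0.0123 yaw err -0.0005
q [-0.42  0.4   0.19  2.18 -0.15  0.55  1.1 ]
```

Request:
apply_moves([
  [[1, 0.02, -0.001, -0.001, 0], [1, 0.02, 0, -0.001, 0], [1, 0.003, 0, 0, 0], [1, 0, 0, 0, 0]],
])

```text
time_s: 3.72
tcp_pos: [0.491, 0.0868, 0.1298]
tool_rot: [0.704, 0.126, 0.689, -0.115]
force: [0.5, -0.5, -0.0]
finger_gap: 0.0931
```

```bash
python3 st.py
```

```text
t 3.7167 tcp [0.491  0.0868 0.1298] f [ 0.5 -0.5 -0. ] tq [-0.04  0.07  0.03] gap 0.0931
head centre in tool axes (from TCP) [-0.0202 -0.0015 -0.0001]
tilt of fingers about bracket x 0.0177  about y 0.018 yaw err -0.0004
q [-0.4   0.46  0.16  2.22 -0.17  0.44  1.13]
```

Request:
apply_moves([
  [[0, 0, 0, 0, 0], [0, 0, 0, 0, 0], [0, 0, 0, 0, 0], [0, 0, 0, 0, 0], [0, 0, 0, 0, 0], [0, 0, 0, 0, 0]],
], grip_force=30)

```text
time_s: 4.22
tcp_pos: [0.4929, 0.0871, 0.1338]
tool_rot: [0.705, 0.126, 0.688, -0.115]
force: [0.9, -0.1, -0.5]
finger_gap: 0.0577
```

```bash
python3 st.py;  python3 - <<'E'
from h import *
import cv2
t=cv2.convertScaleAbs(env.capture("scene")[:,:,::-1],alpha=1.7,beta=10)
cv2.imwrite("pics/s2.png",cv2.resize(t[100:240,200:350],None,fx=4.2,fy=4.2,interpolation=cv2.INTER_CUBIC))
E
```

```text
t 4.2167 tcp [0.4929 0.0871 0.1338] f [ 0.9 -0.1 -0.5] tq [-0.    0.02 -0.03] gap 0.0577
head centre in tool axes (from TCP) [-0.0163 -0.0024 -0.0017]
tilt of fingers about bracket x 0.0204  about y 0.0216 yaw err -0.0005
q [-0.4   0.46  0.16  2.22 -0.17  0.45  1.12]
```

View pics/s2.png

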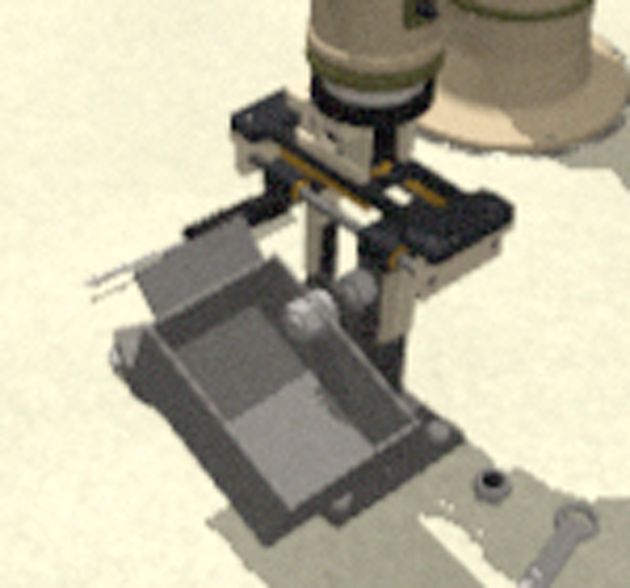

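The scene view shows the fingers straddling the head with no contact on the tub. I'll keep closing.

Request:
apply_moves([
  [[0, 0.003, -0.002, -0.0015, 0], [0, 0.0005, 0, 0, 0], [0, 0.0005, 0, 0, 0], [0, 0.0005, 0, 0, 0], [0, 0.0005, 0, 0, 0]],
], grip_force=30)

```text
time_s: 4.68
tcp_pos: [0.4901, 0.084, 0.1286]
tool_rot: [0.705, 0.126, 0.688, -0.116]
force: [-3.4, 2.1, 18.8]
finger_gap: 0.0258
```

```bash
python3 st.py
```

```text
t 4.6833 tcp [0.4901 0.084  0.1286] f [-3.4  2.1 18.8] tq [0.29 0.63 0.07] gap 0.0258
head centre in tool axes (from TCP) [-0.0214  0.0015 -0.    ]
tilt of fingers about bracket x 0.0188  about y 0.0212 yaw err -0.0016
q [-0.4   0.46  0.16  2.23 -0.18  0.43  1.13]
```

Request:
apply_moves([
  [[0, -0.001, 0.001, 0, 0], [0, 0, 0, 0, 0], [0, 0, 0, 0, 0]],
], grip_force=50)

```text
time_s: 4.93
tcp_pos: [0.49, 0.084, 0.1288]
tool_rot: [0.705, 0.126, 0.688, -0.116]
force: [-0.4, -1.5, 4.2]
finger_gap: 0.0249
```

```bash
python3 st.py;  python3 - <<'E'
from h import *
import cv2
t=cv2.convertScaleAbs(env.capture("scene")[:,:,::-1],alpha=1.7,beta=10)
cv2.imwrite("pics/s3.png",cv2.resize(t[100:240,200:350],None,fx=4.2,fy=4.2,interpolation=cv2.INTER_CUBIC))
E
```

```text
t 4.9333 tcp [0.49   0.084  0.1288] f [-0.4 -1.5  4.2] tq [-0.21  0.16  0.05] gap 0.0249
head centre in tool axes (from TCP) [-0.0212  0.0015 -0.    ]
tilt of fingers about bracket x 0.0172  about y 0.0204 yaw err -0.0023
q [-0.4   0.46  0.16  2.22 -0.17  0.44  1.13]
```

View pics/s3.png

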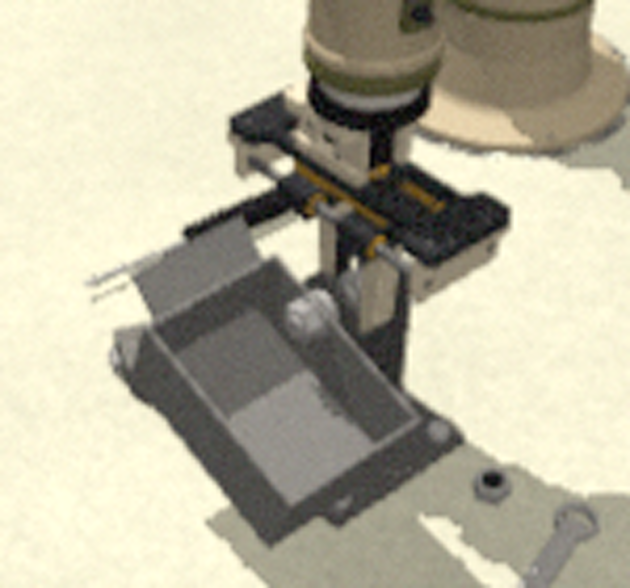

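Request:
apply_moves([
  [[0, 0, 0.006, 0, 0], [0, 0, 0.006, 0, 0], [0, 0, 0.006, 0, 0]],
], grip_force=30)

```text
time_s: 5.23
tcp_pos: [0.4898, 0.0839, 0.1285]
tool_rot: [0.701, 0.124, 0.691, -0.128]
force: [-4.1, -21.7, 10.2]
finger_gap: 0.0255
```

```bash
python3 st.py
```

```text
t 5.2333 tcp [0.4898 0.0839 0.1285] f [ -4.1 -21.7  10.2] tq [-4.67  1.03  0.29] gap 0.0255
head centre in tool axes (from TCP) [-0.0215  0.0012  0.    ]
tilt of fingers about bracket x -0.0033  about y 0.0143 yaw err -0.0158
q [-0.42  0.47  0.18  2.22 -0.16  0.46  1.1 ]
```

Pushing sideways with the head held tilts the tool through the arm's compliance: about -1.1 mrad per mm at 22 N. I'll use this, bounded in force, to line the fingers up with the sagging head first.

Request:
apply_moves([
  [[0, 0, 0.012, 0, -0.01], [0, 0, 0.014, 0, -0.01], [0, 0, 0.014, 0, -0.01], [0, 0, 0.014, 0, -0.01]],
])

```text
time_s: 5.57
tcp_pos: [0.4887, 0.0826, 0.1239]
tool_rot: [0.689, 0.102, 0.702, -0.15]
force: [-12.2, -45.7, 32.7]
finger_gap: 0.024
```

```bash
python3 st.py
```

```text
t 5.5667 tcp [0.4887 0.0826 0.1239] f [-12.2 -45.7  32.7] tq [-10.14   2.59   0.31] gap 0.024
head centre in tool axes (from TCP) [-0.0262  0.0011  0.0001]
tilt of fingers about bracket x -0.0688  about y -0.0078 yaw err -0.0163
q [-0.48  0.5   0.24  2.19 -0.12  0.52  1.05]
```

```bash
cat > cap.py <<'E'
import sys,cv2
from h import *
t=cv2.convertScaleAbs(env.capture("scene")[:,:,::-1],alpha=1.7,beta=10)
cv2.imwrite(f"pics/{sys.argv[1]}.png",cv2.resize(t[100:240,200:350],None,fx=4.2,fy=4.2,interpolation=cv2.INTER_CUBIC))
E
python3 cap.py s4; python3 st.py
```

```text
t 5.6167 tcp [0.4886 0.0827 0.1238] f [ -9.2 -49.1  20.1] tq [-10.71   2.11   0.45] gap 0.0239
head centre in tool axes (from TCP) [-0.0263  0.001   0.0003]
tilt of fingers about bracket x -0.0705  about y -0.0087 yaw err -0.0157
q [-0.49  0.5   0.24  2.19 -0.12  0.52  1.05]
```

View pics/s4.png

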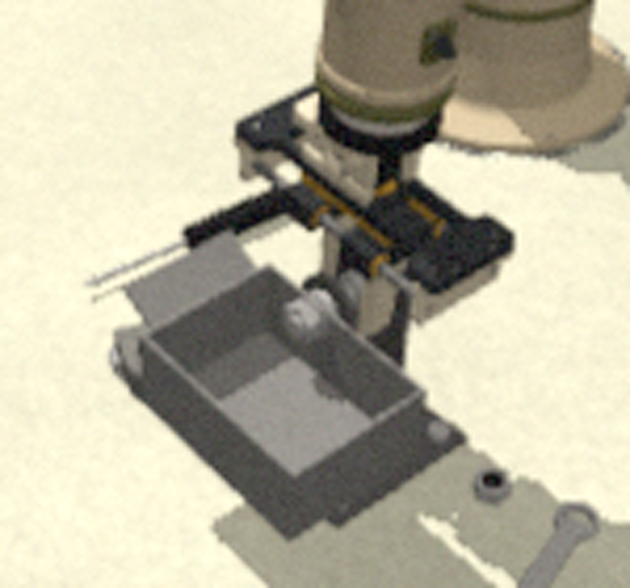

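The tub has turned toward level: the squeeze lined the flats up with the fingers (gap 24.0 mm), so pivot ≈ tool tilt ≈ -0.07. Next I push to -y to tip it forward, with a firmer grip.

Request:
apply_moves([
  [[0, -0.002, -0.008, 0, 0.005], [0, -0.002, -0.015, 0, 0.01], [0, -0.002, -0.018, 0, 0.01], [0, -0.002, -0.018, 0, 0.01], [0, -0.002, -0.018, 0, 0.01], [0, -0.002, -0.018, 0, 0.01]],
], grip_force=50)

```text
time_s: 6.12
tcp_pos: [0.4902, 0.0833, 0.1323]
tool_rot: [0.707, 0.128, 0.687, -0.11]
force: [12.3, 63.4, -22.7]
finger_gap: 0.0252
```

```bash
python3 st.py
```

```text
t 6.1167 tcp [0.4902 0.0833 0.1323] f [ 12.3  63.4 -22.7] tq [13.68 -2.33  0.4 ] gap 0.0252
head centre in tool axes (from TCP) [-0.0176  0.0023 -0.0004]
tilt of fingers about bracket x 0.0304  about y 0.0238 yaw err 0.0034
q [-0.38  0.46  0.15  2.23 -0.18  0.43  1.15]
```

Request:
apply_moves([
  [[0, 0.002, -0.013, 0, 0.007], [0, 0.001, -0.013, 0, 0.007], [0, 0, -0.013, 0, 0.007], [0, 0, -0.013, 0, 0.007], [0, 0, -0.013, 0, 0.007], [0, 0, -0.013, 0, 0.007]],
], grip_force=60)

```text
time_s: 6.62
tcp_pos: [0.4912, 0.0848, 0.1329]
tool_rot: [0.72, 0.146, 0.675, -0.071]
force: [9.0, 48.8, -10.0]
finger_gap: 0.0247
```

```bash
python3 st.py; python3 cap.py s5
```

```text
t 6.6167 tcp [0.4912 0.0848 0.1329] f [  9.   48.8 -10. ] tq [10.26 -1.2   0.22] gap 0.0247
head centre in tool axes (from TCP) [-0.017   0.002  -0.0005]
tilt of fingers about bracket x 0.1159  about y 0.0426 yaw err 0.0358
q [-0.25  0.44  0.03  2.26 -0.25  0.35  1.26]
```

View pics/s5.png

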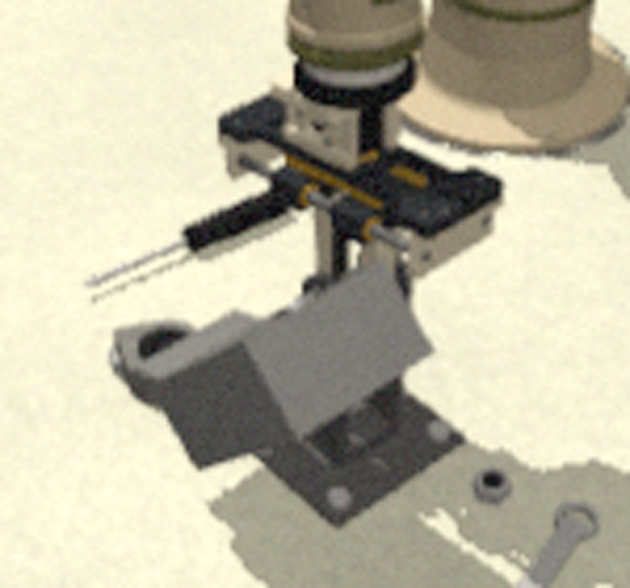

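```bash
cat > tubp.py <<'E'
import sys
from h import *
from st import C,yaw
from scipy.spatial.transform import Rotation as R
Rb=R.from_euler('z',yaw)
for th in map(float,sys.argv[1:]):
    print(th)
    for n,p in dict(heelrimN=(38,103,13),heelrimF=(148,103,13),heelbotN=(38,103,-52),heelbotF=(148,103,-52),frontbotF=(148,-47,-52),lipF=(148,-78,28)).items():
        w=C+(Rb*R.from_euler('x',th)).apply(np.array(p)/1000.)
        uv=proj("scene",w); print("  ",n,((uv-[200,100])*4.2).round(0))
E
python3 tubp.py -.35 0 .52 .9
```

```text
-0.35
   heelrimN [423. 425.]
   heelrimF [294. 512.]
   heelbotN [392. 467.]
   heelbotF [268. 552.]
   frontbotF [130. 376.]
   lipF [121. 279.]
0.0
   heelrimN [430. 387.]
   heelrimF [297. 475.]
   heelbotN [421. 456.]
   heelbotF [295. 544.]
   frontbotF [145. 408.]
   lipF [110. 297.]
0.52
   heelrimN [413. 311.]
   heelrimF [275. 398.]
   heelbotN [443. 405.]
   heelbotF [311. 495.]
   frontbotF [176. 452.]
   lipF [111. 341.]
0.9
   heelrimN [382. 254.]
   heelrimF [242. 337.]
   heelbotN [437. 347.]
   heelbotF [300. 436.]
   frontbotF [201. 476.]
   lipF [123. 381.]
```

The tub is now near its upper stop, at about 0.9 by the corner projection. The head rolled by finger friction when the loaded finger slid upwards. I'll keep tilting the tool, without sliding vertically, until its flats match 30°, and let the squeeze bring the tub back to it.

Request:
apply_moves([
  [[0, 0, -0.012, 0, 0.014], [0, 0, -0.012, 0, 0.014], [0, 0, -0.012, 0, 0.014], [0, 0, -0.012, 0, 0.012], [0, 0, -0.012, 0, 0.012], [0, 0, -0.012, 0, 0.012], [0, 0, -0.012, 0, 0.012], [0, 0, -0.012, 0, 0.012]],
], grip_force=60)

```text
time_s: 7.33
tcp_pos: [0.4922, 0.0864, 0.1328]
tool_rot: [0.726, 0.18, 0.662, -0.038]
force: [8.9, 46.1, -2.4]
finger_gap: 0.0247
```

```bash
python3 st.py; python3 cap.py s6
```

```text
t 7.3333 tcp [0.4922 0.0864 0.1328] f [ 8.9 46.1 -2.4] tq [ 8.46 -1.19  0.74] gap 0.0247
head centre in tool axes (from TCP) [-0.0173  0.0019 -0.0007]
tilt of fingers about bracket x 0.2156  about y 0.0523 yaw err 0.0373
q [-0.07  0.44 -0.15  2.29 -0.35  0.28  1.39]
```

View pics/s6.png

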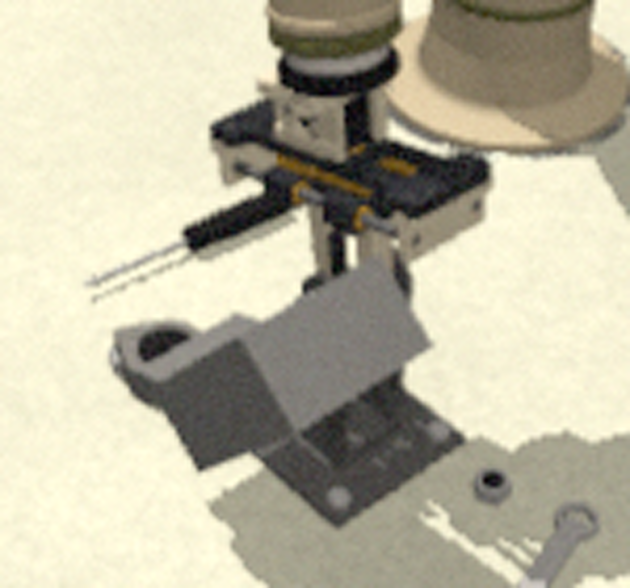

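Request:
apply_moves([
  [[0, 0, -0.012, 0, 0.014], [0, 0, -0.012, 0, 0.014], [0, 0, -0.012, 0, 0.014], [0, 0, -0.012, 0, 0.014], [0, 0, -0.012, 0, 0.014], [0, 0, -0.012, 0, 0.014], [0, 0, -0.012, 0, 0.014]],
], grip_force=60)

```text
time_s: 7.97
tcp_pos: [0.4928, 0.0881, 0.132]
tool_rot: [0.727, 0.21, 0.654, -0.008]
force: [7.9, 44.2, 4.4]
finger_gap: 0.0252
```

```bash
python3 st.py
```

```text
t 7.9667 tcp [0.4928 0.0881 0.132 ] f [ 7.9 44.2  4.4] tq [ 8.54 -1.37  0.93] gap 0.0252
head centre in tool axes (from TCP) [-0.0183  0.0019 -0.0007]
tilt of fingers about bracket x 0.302  about y 0.0512 yaw err 0.0375
q [ 0.12  0.46 -0.34  2.31 -0.42  0.22  1.49]
```

Request:
apply_moves([
  [[0, 0.002, -0.012, 0, 0.014], [0, 0.003, -0.012, 0, 0.014], [0, 0.003, -0.012, 0, 0.014], [0, 0.003, -0.012, 0, 0.014]],
], grip_force=25)

```text
time_s: 8.3
tcp_pos: [0.4953, 0.0918, 0.1225]
tool_rot: [0.727, 0.227, 0.648, 0.01]
force: [1.4, 36.5, 29.9]
finger_gap: 0.0255
```

```bash
python3 st.py; python3 cap.py s7
```

```text
t 8.3 tcp [0.4953 0.0918 0.1225] f [ 1.4 36.5 29.9] tq [ 8.72 -1.08  1.13] gap 0.0255
head centre in tool axes (from TCP) [-0.0287  0.002  -0.0014]
tilt of fingers about bracket x 0.3523  about y 0.0503 yaw err 0.0387
q [ 0.23  0.5  -0.45  2.32 -0.46  0.17  1.55]
```

View pics/s7.png

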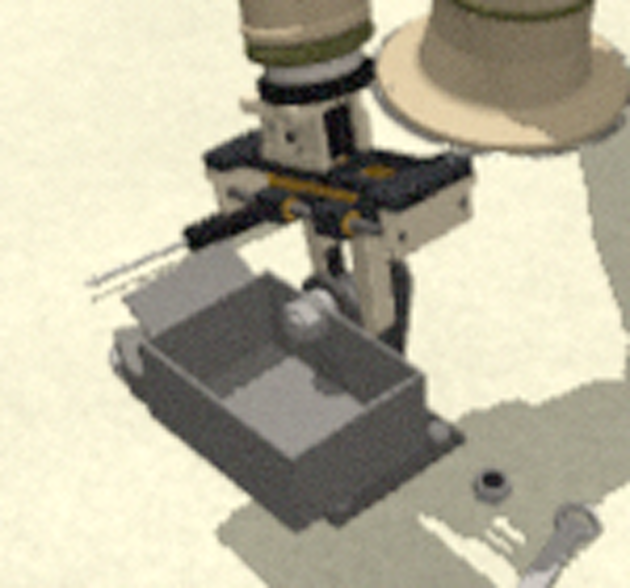

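Request:
apply_moves([
  [[0, -0.0025, -0.01, 0, 0.012], [0, -0.002, -0.01, 0, 0.012], [0, -0.002, -0.01, 0, 0.012]],
], grip_force=25)

```text
time_s: 8.6
tcp_pos: [0.4948, 0.0915, 0.1269]
tool_rot: [0.725, 0.238, 0.646, 0.022]
force: [15.8, 45.2, -19.4]
finger_gap: 0.0239
```

```bash
python3 st.py; python3 cap.py s8
```

```text
t 8.6 tcp [0.4948 0.0915 0.1269] f [ 15.8  45.2 -19.4] tq [ 6.8  -2.07  0.31] gap 0.0239
head centre in tool axes (from TCP) [-0.0243  0.0017 -0.0013]
tilt of fingers about bracket x 0.3844  about y 0.0453 yaw err 0.0395
q [ 0.3   0.51 -0.52  2.32 -0.47  0.17  1.58]
```

View pics/s8.png

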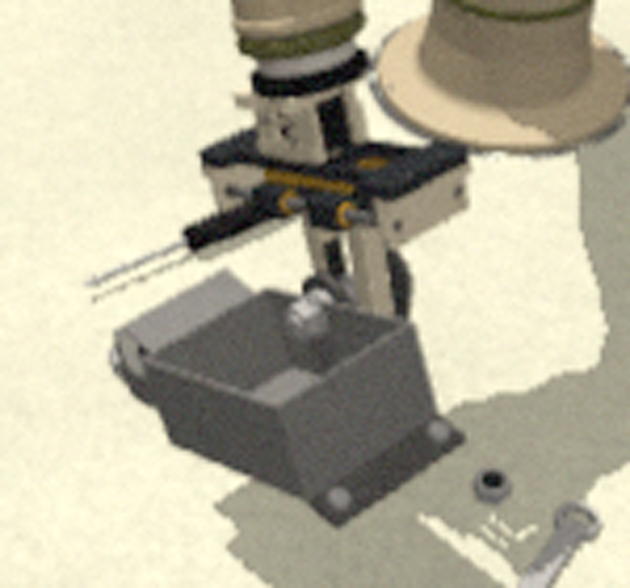

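Heel corners at (408,322) and (280,408) give a pivot of about 0.45, with flats flush (gap 23.9 mm). A bit more tilt, with a firm grip.

Request:
apply_moves([
  [[0, 0, -0.009, 0, 0.012], [0, 0, -0.011, 0, 0.012], [0, 0, -0.011, 0, 0.012], [0, 0, -0.011, 0, 0.012]],
], grip_force=60)

```text
time_s: 8.98
tcp_pos: [0.495, 0.0925, 0.1272]
tool_rot: [0.723, 0.252, 0.642, 0.038]
force: [5.1, 37.0, 21.7]
finger_gap: 0.0234
```

```bash
python3 st.py; python3 cap.py s9
```

```text
t 8.9833 tcp [0.495  0.0925 0.1272] f [ 5.1 37.  21.7] tq [ 8.17 -1.45  0.7 ] gap 0.0234
head centre in tool axes (from TCP) [-0.0243  0.0017 -0.0013]
tilt of fingers about bracket x 0.4283  about y 0.0392 yaw err 0.0418
q [ 0.39  0.54 -0.6   2.32 -0.48  0.15  1.62]
```

View pics/s9.png

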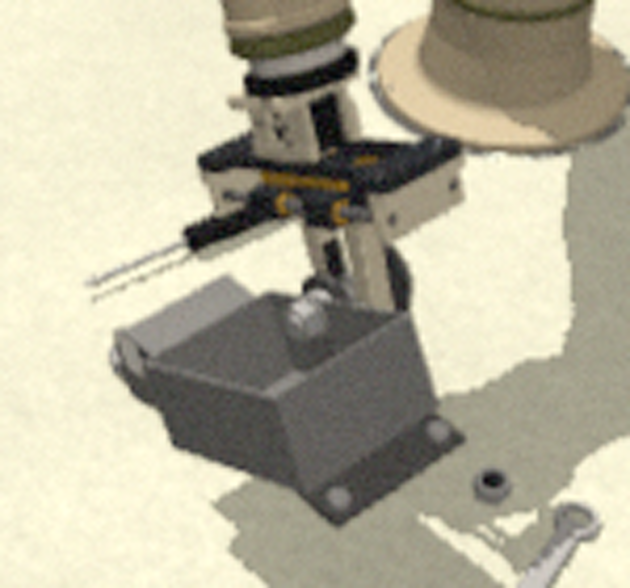

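Request:
apply_moves([
  [[0, 0, -0.011, 0, 0.012], [0, 0, -0.011, 0, 0.012], [0, 0, -0.004, 0, 0.004], [0, 0, 0, 0, 0], [0, 0, 0, 0, 0], [0, 0, 0, 0, 0]],
], grip_force=60)

```text
time_s: 9.53
tcp_pos: [0.4952, 0.0936, 0.1277]
tool_rot: [0.721, 0.261, 0.64, 0.049]
force: [-0.6, 2.1, 1.0]
finger_gap: 0.0239
```

```bash
python3 st.py; python3 cap.py s10
```

```text
t 9.5333 tcp [0.4952 0.0936 0.1277] f [-0.6  2.1  1. ] tq [-0.1   0.23 -0.13] gap 0.0239
head centre in tool axes (from TCP) [-0.0243  0.0012 -0.0013]
tilt of fingers about bracket x 0.4564  about y 0.0348 yaw err 0.0445
q [ 0.44  0.56 -0.66  2.32 -0.49  0.14  1.64]
```

View pics/s10.png

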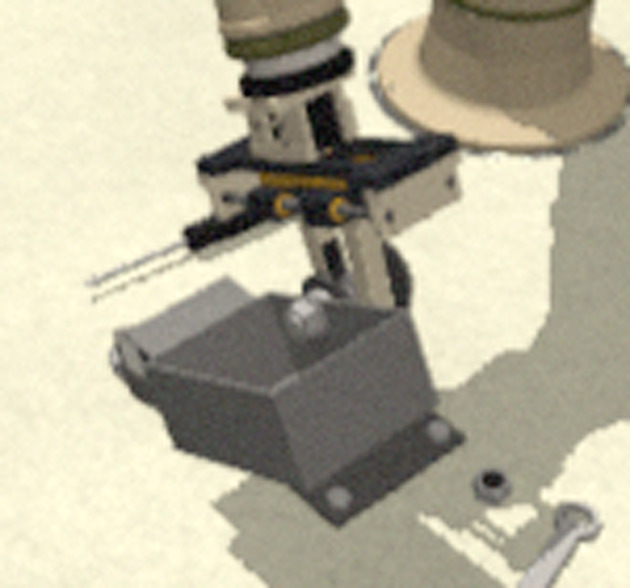

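Heel corners at (272,398) and (408,313) give about 0.51, and the tool tilt gives 0.456 with flats flush. Both are in the band. I'll nudge a little deeper and hold.

Request:
apply_moves([
  [[0, 0, -0.01, 0, 0.01], [0, 0, -0.011, 0, 0.011], [0, 0, -0.006, 0, 0.004], [0, 0, -0.003, 0, 0], [0, 0, -0.002, 0, 0], [0, 0, 0, 0, 0], [0, 0, 0, 0, 0], [0, 0, 0, 0, 0], [0, 0, 0, 0, 0], [0, 0, 0, 0, 0], [0, 0, 0, 0, 0], [0, 0, 0, 0, 0]],
], grip_force=60)

```text
time_s: 10.58
tcp_pos: [0.4954, 0.0944, 0.1279]
tool_rot: [0.72, 0.268, 0.637, 0.065]
force: [-0.7, 1.9, 3.7]
finger_gap: 0.0236
```

```bash
python3 st.py; python3 cap.py s11
```

```text
t 10.5833 tcp [0.4954 0.0944 0.1279] f [-0.7  1.9  3.7] tq [ 0.25  0.27 -0.24] gap 0.0236
head centre in tool axes (from TCP) [-0.0245  0.0012 -0.0013]
tilt of fingers about bracket x 0.4891  about y 0.0278 yaw err 0.0572
q [ 0.5   0.58 -0.71  2.33 -0.5   0.13  1.67]
```

View pics/s11.png

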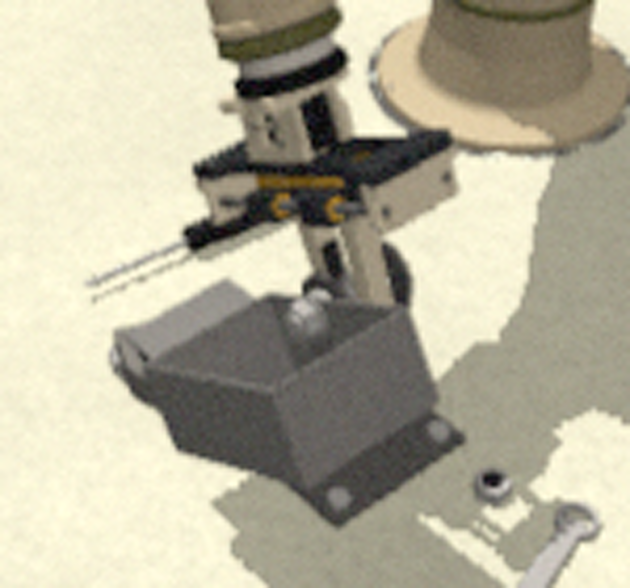

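The pivot is about 0.53 by the picture and 0.49 by the tool, and it has been held over a second. Now back to level.

Request:
apply_moves([
  [[0, 0, 0.006, 0, -0.008], [0, 0, 0.01, 0, -0.012], [0, 0, 0.01, 0, -0.012], [0, 0, 0.011, 0, -0.012], [0, 0, 0.011, 0, -0.012], [0, 0, 0.011, 0, -0.012]],
], grip_force=60)

```text
time_s: 11.13
tcp_pos: [0.4951, 0.0934, 0.1275]
tool_rot: [0.724, 0.249, 0.642, 0.041]
force: [-6.0, -32.6, -25.2]
finger_gap: 0.0233
```

```bash
python3 st.py
```

```text
t 11.1333 tcp [0.4951 0.0934 0.1275] f [ -6.  -32.6 -25.2] tq [-8.77  1.98 -0.92] gap 0.0233
head centre in tool axes (from TCP) [-0.0244  0.0008 -0.0012]
tilt of fingers about bracket x 0.4285  about y 0.0377 yaw err 0.0521
q [ 0.39  0.54 -0.6   2.32 -0.49  0.15  1.63]
```

Request:
apply_moves([
  [[0, 0, 0.012, 0, -0.013], [0, 0, 0.012, 0, -0.013], [0, 0, 0.012, 0, -0.013], [0, 0, 0.012, 0, -0.013], [0, 0, 0.012, 0, -0.013], [0, 0, 0.012, 0, -0.013], [0, 0, 0.012, 0, -0.013], [0, 0, 0.012, 0, -0.013], [0, 0, 0.012, 0, -0.013], [0, 0, 0.012, 0, -0.013]],
], grip_force=60)

```text
time_s: 11.97
tcp_pos: [0.4944, 0.0905, 0.1263]
tool_rot: [0.726, 0.208, 0.655, -0.006]
force: [-6.7, -41.0, -11.7]
finger_gap: 0.0236
```

```bash
python3 st.py; python3 cap.py s12
```

```text
t 11.9667 tcp [0.4944 0.0905 0.1263] f [ -6.7 -41.  -11.7] tq [-9.25  1.88 -0.71] gap 0.0236
head centre in tool axes (from TCP) [-0.0246  0.0009 -0.0012]
tilt of fingers about bracket x 0.3009  about y 0.047 yaw err 0.0427
q [ 0.11  0.47 -0.33  2.31 -0.43  0.21  1.51]
```

View pics/s12.png

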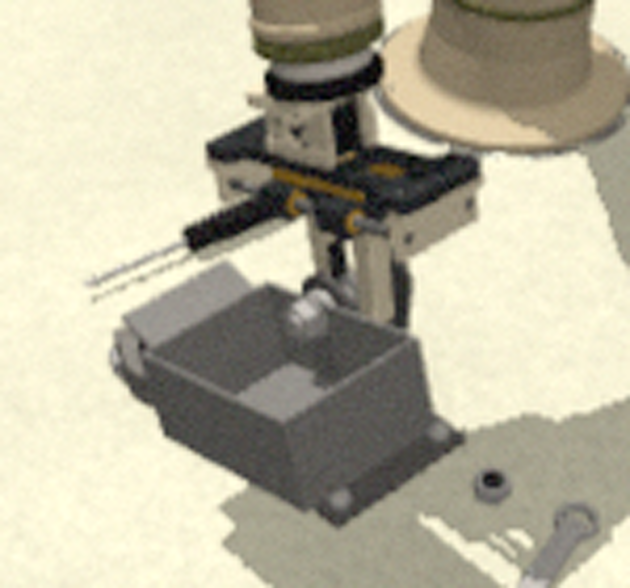

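Rims at (286,420) and (414,338): the pivot follows the tool, still flush. Continuing.

Request:
apply_moves([
  [[0, 0, 0.012, 0, -0.013], [0, 0, 0.012, 0, -0.013], [0, 0, 0.012, 0, -0.013], [0, 0, 0.012, 0, -0.013], [0, 0, 0.012, 0, -0.013], [0, 0, 0.012, 0, -0.013], [0, 0, 0.012, 0, -0.013], [0, 0, 0.012, 0, -0.013], [0, 0, 0.012, 0, -0.013], [0, 0, 0.012, 0, -0.013], [0, 0, 0.012, 0, -0.013], [0, 0, 0.012, 0, -0.013]],
], grip_force=60)

```text
time_s: 13.02
tcp_pos: [0.493, 0.087, 0.1253]
tool_rot: [0.721, 0.153, 0.673, -0.057]
force: [-7.8, -42.5, 4.6]
finger_gap: 0.0233
```

```bash
python3 st.py
```

```text
t 13.0167 tcp [0.493  0.087  0.1253] f [ -7.8 -42.5   4.6] tq [-9.02  1.55 -0.6 ] gap 0.0233
head centre in tool axes (from TCP) [-0.0249  0.001  -0.0012]
tilt of fingers about bracket x 0.1461  about y 0.0407 yaw err 0.0466
q [-0.2   0.45 -0.02  2.27 -0.3   0.32  1.33]
```

Request:
apply_moves([
  [[0, 0, 0.012, 0, -0.013], [0, 0, 0.012, 0, -0.013], [0, 0, 0.012, 0, -0.013], [0, 0, 0.012, 0, -0.013], [0, 0, 0.012, 0, -0.013], [0, 0, 0.012, 0, -0.013], [0, 0, 0.012, 0, -0.013], [0, 0, 0.012, 0, -0.013], [0, 0, 0.011, 0, -0.013], [0, 0, 0.006, 0, -0.006], [0, 0, 0, 0, 0], [0, 0, 0, 0, 0]],
], grip_force=60)

```text
time_s: 14.02
tcp_pos: [0.4915, 0.0838, 0.125]
tool_rot: [0.709, 0.108, 0.69, -0.095]
force: [0.4, 3.6, -0.3]
finger_gap: 0.0234
```

```bash
python3 st.py; python3 cap.py s13
```

```text
t 14.0167 tcp [0.4915 0.0838 0.125 ] f [ 0.4  3.6 -0.3] tq [ 0.61  0.05 -0.36] gap 0.0234
head centre in tool axes (from TCP) [-0.0251  0.0015 -0.0013]
tilt of fingers about bracket x 0.0238  about y 0.0231 yaw err 0.0532
q [-0.39  0.47  0.15  2.23 -0.19  0.42  1.2 ]
```

View pics/s13.png

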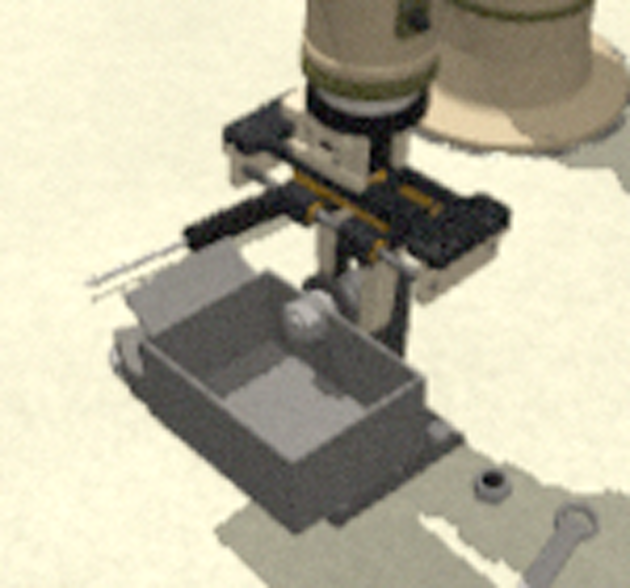

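Rims at (424,378) and (294,462) give about +0.05, and the tool gives +0.024. I'll trim about 0.035 further back, then let it settle.

Request:
apply_moves([
  [[0, 0, 0.01, 0, -0.012], [0, 0, 0.011, 0, -0.012], [0, 0, 0.011, 0, -0.012], [0, 0, 0.005, 0, -0.006], [0, 0, 0, 0, 0], [0, 0, 0, 0, 0], [0, 0, 0, 0, 0], [0, 0, 0, 0, 0], [0, 0, 0, 0, 0], [0, 0, 0, 0, 0]],
], grip_force=60)

```text
time_s: 14.9
tcp_pos: [0.491, 0.0829, 0.1249]
tool_rot: [0.704, 0.093, 0.696, -0.106]
force: [-1.4, -0.6, 1.2]
finger_gap: 0.0237
```

```bash
python3 st.py; python3 cap.py s14; python3 st.py | head -3
```

```text
t 14.9 tcp [0.491  0.0829 0.1249] f [-1.4 -0.6  1.2] tq [-0.09  0.08 -0.59] gap 0.0237
head centre in tool axes (from TCP) [-0.0251  0.0014 -0.0012]
tilt of fingers about bracket x -0.0167  about y 0.0151 yaw err 0.0593
q [-0.44  0.48  0.2   2.21 -0.15  0.46  1.16]
t 14.95 tcp [0.491  0.0829 0.1249] f [-1.8 -0.3  2.1] tq [-0.07  0.06 -0.55] gap 0.0236
head centre in tool axes (from TCP) [-0.0251  0.0015 -0.0012]
tilt of fingers about bracket x -0.0167  about y 0.015 yaw err 0.0593
```

View pics/s14.png

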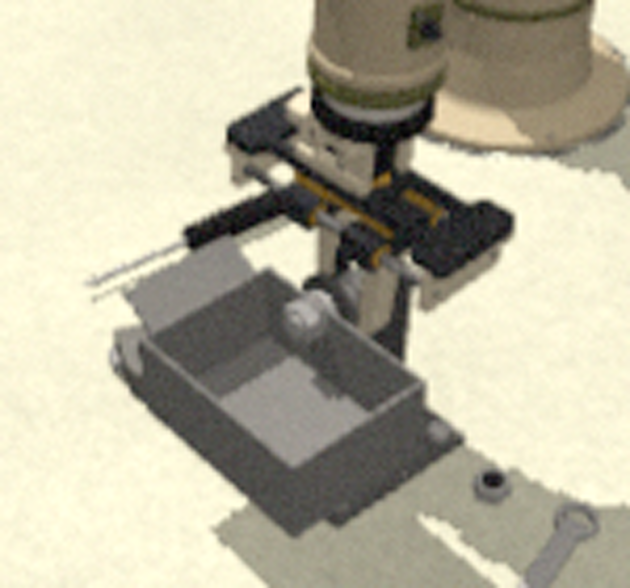

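The rims are now at (294,467) and (424,385), about 0.0 to +0.03 allowing for the bias, and the tool gives -0.017 with the arm still. A last check of the loose items, then I hand in.

```bash
python3 - <<'E'
from h import *
import cv2
a=cv2.imread("pics/scene0.png"); b=env.capture("scene")[:,:,::-1].copy()
# phase correlation around items
for n,(x,y,w,h) in dict(drill=(95,95,64,80),spanner=(298,212,50,60),can=(375,232,50,64),nut=(306,206,20,20),sd=(218,158,32,16)).items():
    f=lambda i:np.float64(cv2.cvtColor(i[y:y+h,x:x+w],cv2.COLOR_BGR2GRAY))
    print(n,cv2.phaseCorrelate(f(a),f(b),cv2.createHanningWindow((w,h),cv2.CV_64F)))
o=env.observe();print(o["time_s"],o["finger_gap"],o["force"].round(1),np.abs(o["dq"]).max())
env.close_job()
E
```

```text
drill ((0.029829775049329044, 0.05160005485011965), 0.9731454472935512)
spanner ((0.3923534648639375, -0.47846872727603085), 0.5792444178383025)
can ((-0.018169854917040595, -0.08356397262546977), 0.7798106962005561)
nut ((-0.24815058467484796, -0.3478890270983932), 1.036048835744298)
sd ((0.21953103081969694, 0.15649912552662482), 0.5183540655409823)
15.0 0.023734243826089407 [-1.4  0.4  1.8] 0.0024938230148002444
the job is handed in; nothing more can be done
```

I gripped the bolt head, tipped the tub forward to about 30°, held it there for over a second and brought it back level. I handed the job in at 15.0 s, still gripping the head; no verdict was reported.

**How it was tipped:** the moves cannot command a tilt, so I pushed sideways against the held head, and the arm's compliance tilted the gripper and turned the head with it.

**Overshoot:** on the first push a finger slid upwards and rolled the head, and the tub went to its upper stop (about 0.9 rad). I rolled it back by finger friction until the flats seated in the fingers, and the tub followed the gripper from there.

**Last checks:**

| Check | Result |
|---|---|
| Forward pause | 0.49 rad by tool tilt, about 0.53 rad from the picture; both inside the band |
| Final level | -0.017 rad by tool tilt, about +0.02 rad from the picture; both inside ±0.087 |
| Grip | 60 N commanded, gap 23.7 mm (flats flush) |
| Wrist force and motion | about 2 N, arm still |
| Loose things | drill, spanner, can, nut and screwdriver shifted less than 0.7 pixel in the scene view |

- **Disagreement:** the tool and picture angles differed by about 0.04 rad throughout.
- **Not measured:**
  - The tape measure was not in the final shift check, though nothing went near it.
  - I had no reading of contact with the tub; the pictures showed none.

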